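# Clear the pry tool and hover the camera's cover over its screw holes

### The job

Take the flat pry tool off the open camera housing and slide it blade first, fully home, into the slotted block and let go of it there. Then pick up the cover plate by its eyepiece block and hold it level about 15 mm above the housing, the right way round, each of its four holes over the matching threaded hole so that a colleague can start the screws; do not let the cover touch the housing, and leave the other things on the bench where they are. Finish while still holding the cover there, motionless, in the gripper.

Things in the scene. Friction and masses are not known exactly. Their poses are not given: they have to be found in the camera images.
- housing: open camera housing, fixed: 100 (x) x 150 (y) x 40 mm high, black with a grey metal rim 16 mm wide round a cavity 68 x 118 mm whose contents end 21 mm above the bench. Threaded holes, 5 mm wide, in the rim top: two at x = +41, y = +-63 mm, two closer together at x = -41, y = +-40 mm. Origin: centre of its underside, on the bench; x away from the robot at yaw 0, y left, z up
- cover: loose metal cover plate, flat on the bench right way up, 100 (x) x 150 (y) x 4 mm, about 0.16 kg, with 8 mm through holes at the same x, y as the housing's threaded holes. On it a black eyepiece block to grip, 24 (x) x 46 (y) mm, centred at x = +10, y = 0, its top 30 mm above the underside. Origin: centre of the underside, z up. Right way round: its x axis agrees with the housing's
- cover_grip (a point): grip point in the eyepiece block of the cover, 3.5 mm below the block's top: at x = +10, y = 0, z = +26.5 mm in the cover's frame; the fingers close along the cover's x (24 mm wide)
- blade: flat pry tool lying across the housing's rims, handle towards the robot, about 0.07 kg: black handle 90 long, 18 wide, 14 mm high (x = -90 to 0), steel blade 60 long, 26 wide, 3 mm thick (x = 0 to +60), undersides flush. Origin: on the underside, mid-width, at the shoulder where handle meets blade; x towards the tip, z up
- blade_grip (a point): point to grip the pry tool, at about its centre of mass: middle of the handle's thickness, 28 mm behind the shoulder (x = -28, z = +7 mm in the tool's frame); fingers close along the tool's y (18 mm wide)
- blade_tip (a point): middle of the blade's tip edge (x = +60, y = 0, z = +1.5 mm in the tool's frame)
- rack: grey slotted block, fixed, 76 (x) x 110 (y) x 65 mm high. One level slot entered at the face x = -38 mm (robot side): 36 wide, 9 high (46 to 55 mm above the bench), 66 mm deep along +x, its roof split by a 12 mm groove along x. The blade goes in until the handle meets the face; released, it may sag a little. Origin: centre of its underside; x away from the robot at yaw 0, z up
- rack_mouth (a point): centre of the slot's mouth: x = -38, y = 0, z = +50.5 mm in the block's frame, same axes as the block (+x goes into the slot)
- housing_hole0 (a point): centre of the far, left threaded hole of the housing, on the rim's top; same axes as the housing
- cover_hole0 (a point): centre of the far, left hole of the cover (at yaw 0), at the plate's underside; it belongs over housing_hole0
- housing_hole1 (a point): centre of the far, right threaded hole of the housing, on the rim's top; same axes as the housing
- cover_hole1 (a point): centre of the far, right hole of the cover (at yaw 0), at the plate's underside; it belongs over housing_hole1
- housing_hole2 (a point): centre of the near, left threaded hole of the housing, on the rim's top; same axes as the housing
- cover_hole2 (a point): centre of the near, left hole of the cover (at yaw 0), at the plate's underside; it belongs over housing_hole2
- housing_hole3 (a point): centre of the near, right threaded hole of the housing, on the rim's top; same axes as the housing
- cover_hole3 (a point): centre of the near, right hole of the cover (at yaw 0), at the plate's underside; it belongs over housing_hole3
- mouse: black rounded computer mouse, 100 x 60 mm, 34 high, loose, origin under its centre; behind the work (leave alone)
- lens: black camera lens standing upright, 68 mm diameter, 62 high, loose, origin under its centre; behind the work (leave alone)
- screw_cup: small round steel bowl, 60 mm wide at the rim, 30 high, loose, origin under its centre; behind the work (leave alone)
- screwdriver: screwdriver with black handle lying behind the work, loose (leave alone)
- lens_cap: flat black disc, 52 mm diameter, 9 high, loose, origin under its centre; on the robot's side of the work, left (leave alone)
- body_cap: black disc, 44 mm diameter, 12 high, loose, origin under its centre; on the robot's side of the work, right (leave alone)
There are look-alikes about, which are no part of the job. Several things have the shape of the rack; the one meant has the colours described above. Leave any purple look-alike of the blade alone.

How it is judged (in metres and radians):
On the way:
1. the pry tool's blade is fully home in the slot of the block and the fingers have let go of it (x of blade_tip in the frame of rack_mouth above 0.048 m and y of blade_tip in the frame of rack_mouth between -0.02 and 0.02 m and z of blade_tip in the frame of rack_mouth between -0.008 and 0.008 m and contact force between the fingers and blade below 0.05 N and linear speed of blade below 0.03 m/s), for 0.3 s.
At the end, for the whole second after the job is handed in: Pry tool released, at rest, blade tip 48 mm or more inside the slot. Cover in the gripper, still (under 20 mm/s), level within 0.1 rad, each hole 6 to 28 mm above its threaded hole and within 4 mm horizontally, touching neither housing, tool nor block (all of step 1 and horizontal distance between cover_hole0 and housing_hole0 below 0.004 m and z of cover_hole0 in the frame of housing_hole0 between 0.006 and 0.028 m and horizontal distance between cover_hole1 and housing_hole1 below 0.004 m and z of cover_hole1 in the frame of housing_hole1 between 0.006 and 0.028 m and horizontal distance between cover_hole2 and housing_hole2 below 0.004 m and z of cover_hole2 in the frame of housing_hole2 between 0.006 and 0.028 m and horizontal distance between cover_hole3 and housing_hole3 below 0.004 m and z of cover_hole3 in the frame of housing_hole3 between 0.006 and 0.028 m and angle between cover's own z axis and vertical below 0.1 rad and contact force between the fingers and cover above 0.5 N and contact force between cover and housing below 0.05 N and contact force between cover and blade below 0.05 N and contact force between cover and rack below 0.05 N and linear speed of cover below 0.02 m/s); the arm keeps its last pose, push and grip.
It fails at once if the cover knocks against or rests on the housing (contact force between cover and housing above 1 N).
It fails at once if another thing on the bench is displaced by more than 30 mm (distance of any of mouse, lens, screw_cup, screwdriver, lens_cap, body_cap from where it was at the start of the episode above 0.03 m).
It also fails if it takes over 58 s, if anything falls off the work surface, if the arm or the gripper's body presses on something with over 40 N, if the wrist force passes 120 N, or if a joint passes its speed limit or range.

### The arm

A 7-joint arm with a two-finger parallel gripper is mounted at the origin on the work surface. World frame = base frame: x ahead of the robot, y to its left, z up, the work surface at z = 0. Lengths are in m, angles in degrees, forces in N, time in s.
With the tool pointing down it reaches from about 0.425 to 0.875 m from the base axis. Payload 4.7 kg.
Tool frame: the origin (TCP) lies between the finger pads; the fingertips stand 8 mm ahead of it and the grasp point (between the pads) lies 11 mm behind it (env.tip_extent is the distance from the TCP to the fingertips, in m); z points along the fingers, y is the line along which they close (so a half turn about z gives the same grasp; the last joint's range is limited). The gripper opens to 87 mm and grips with 3 to 60 N. Pads are 19 mm wide; open, the fingers measure 117 mm over their backs; the gripper's body (75 mm by 190 mm) begins 51 mm behind the grasp point.
Start: joints at [67.328, 18.392, -4.016, 83.108, 1.295, 78.541, -3.26], TCP at [0.259, -0.596, 0.231] pointing down, gripper open.
Joint ranges: [-163.93, 163.93], [-17.29, 119.83], [-79.2, 71.16], [3.27, 140.29], [-89.18, 269.18], [5.43, 117.66], [-154.24, 154.24]. Speed limits (degrees/s): [147.25, 147.25, 180, 180, 180, 180, 180].

### API

Orientations are given as [roll, pitch, yaw] about the fixed x, y, z axes, in that order (R = Rz(yaw) Ry(pitch) Rx(roll)).
In Python, from cell import sensors, vision, workorder, env gives the robot as it stands.
- The arm moves only by the tool drive_tool, never from a script. Its argument "moves" is a list of rows, each an object of numbers: "x", "y", "z": the shift along the tool's x, y, z in mm; "rx", "ry", "rz": the turn, a rotation vector about the tool's x, y, z in rad; "fingers": the closure, from -1 (fully open) to 1 (shut). In form: [{"x": .., "y": .., "z": .., "rx": .., "ry": .., "rz": .., "fingers": ..}, ...]. A call has 1 to 20 rows; each row is the pose to reach, as a shift and turn from the pose commanded when the call began, along the tool's axes at that moment; what a row does not reach only later rows make up. A row lasts 1/8 s, in which the tool goes at most 62.5 mm and 10.7 degrees, less where a joint would pass 70% of its speed; a pose out of reach is approached as far as the arm can. A call with a gripper value outside its range is refused whole. The fingers move at their own pace and stop on an object; "force" is the grip in N (left out, the last holds). Time passes only in rows, so rows that repeat a pose let the fingers close. It gives the time, the measured TCP pose, the force, the opening and the grip force at its end, in the units of the state.
- sensors.get_obs(): the state, without advancing time (a new reading comes with each control period).
- vision.read_camera(name): name is "scene" or "top" or "wrist"; returns a dict with "image" (384x512x3 uint8, red, green, blue), "fx", "fy", "cx", "cy" (pixels), "R" (3x3) and "t" (3): a world point X has camera coordinates R X + t. Camera axes: x right, y down, z forward; pixel columns grow to the right and rows downward; lengths in m; the calibration is good to about 2 mm. A picture is of the moment at which its call begins. There is no depth.
- workorder.sign_off(): hands the job in; it is judged then, once.
The state is a dict: "time_s": time; "qpos": joint angles; "joint_velocities": joint speeds; "effort": joint torques, N m; "tool_pos": TCP position; "tool_rot": TCP orientation; "force": force on the tool from outside, world axes, zero at the start; "wrist_torque": the same for the moment, N m; "grip_width": finger opening in m; "grasp_force": force on a finger pad.
Only numpy, scipy, OpenCV 4.12 (cv2) and the standard library are available. Lean on these libraries where they do the work, as an engineer would, in place of code of your own. Each camera call takes 0.05 s, during which the arm holds its last target. There are 200 camera calls.

## Working session

There is one attempt and no reset: what is moved stays moved. The work goes in short steps, Python scripts to look and compute and a tool call to move; the robot and the scene stay as the last step left them, time stands still between calls to the robot, and variables do not carry over. Pictures are saved under pics/ and viewed, at most 10 in all, crops included, and the job is handed in when it is done.

Besides the shell and the picture viewer there is one more tool, called in YAML: its name, and indented under it one key for each argument. drive_tool: Moves the arm, as the interface text tells. Its arguments: {"type":"object","properties":{"moves":{"type":"array"},"force":{"type":"number"}},"required":["moves"]}

```bash
mkdir -p pics; ls; python3 - <<'E'
from cell import sensors, vision, env
import cv2, numpy as np
for n in ("scene","top"):
    c=vision.read_camera(n)
    cv2.imwrite(f"pics/{n}0.png",cv2.resize(c["image"][:,:,::-1],(800,600),interpolation=cv2.INTER_CUBIC))
    np.savez(f"{n}0.npz",**c)
    print(n,c["fx"],c["cx"],c["cy"],(-c["R"].T@c["t"]).round(3),c["R"].round(3).tolist())
print(sensors.get_obs(), env.tip_extent)
E
```

```text
pics
scene 495.0126373792241 250.42323597686328 198.11937706946466 [ 1.005 -0.397  1.155] [[0.713, 0.701, 0.012], [0.616, -0.618, -0.489], [-0.336, 0.356, -0.872]]
top 461.28043186186625 258.0832347269467 194.74760733751216 [0.451 0.034 1.397] [[0.002, -1.0, -0.001], [-0.996, -0.002, -0.086], [0.086, 0.001, -0.996]]
{'time_s': 0.1, 'qpos': array([67.32901537, 18.4329029 , -4.01418956, 83.16574734,  1.29372554,
       78.5402384 , -3.26125714]), 'joint_velocities': array([ 0.09104973, -0.11574718, -0.06625281, -0.17872054, -0.01834362,
       -0.02951132,  0.03619071]), 'effort': array([-4.43778554e-04, -4.92571199e+01, -4.05694647e-01, -3.13398707e+01,
       -6.41146721e-02,  3.95422324e-02,  5.47267950e-05]), 'tool_pos': array([ 0.25873343, -0.59578478,  0.22961129]), 'tool_rot': array([-1.79906262e+02,  4.51972538e-03,  2.34777500e+01]), 'force': array([ 0.21022686, -0.02423763, -0.01009045]), 'wrist_torque': array([-0.02700921,  0.02918911,  0.00847227]), 'grasp_force': 0.0, 'grip_width': 0.0872859144892056} 0.008
```

View pics/top0.png

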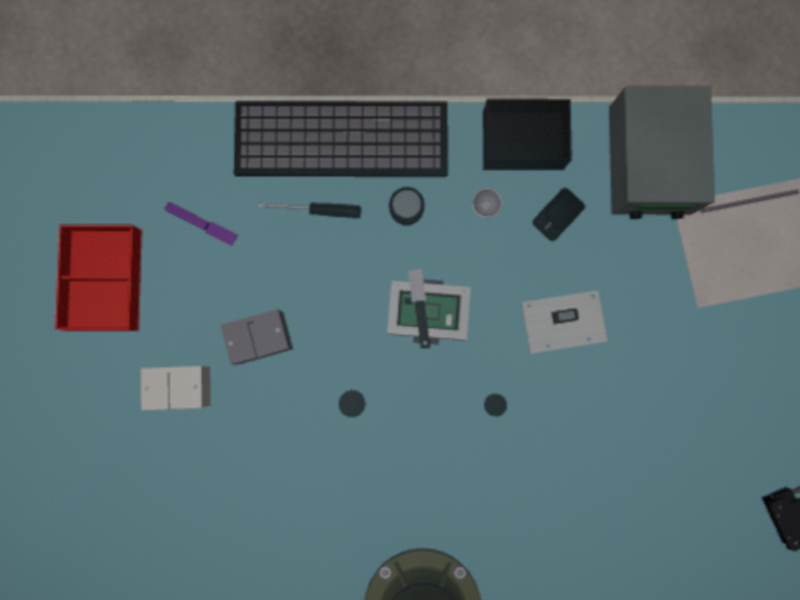

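View pics/scene0.png

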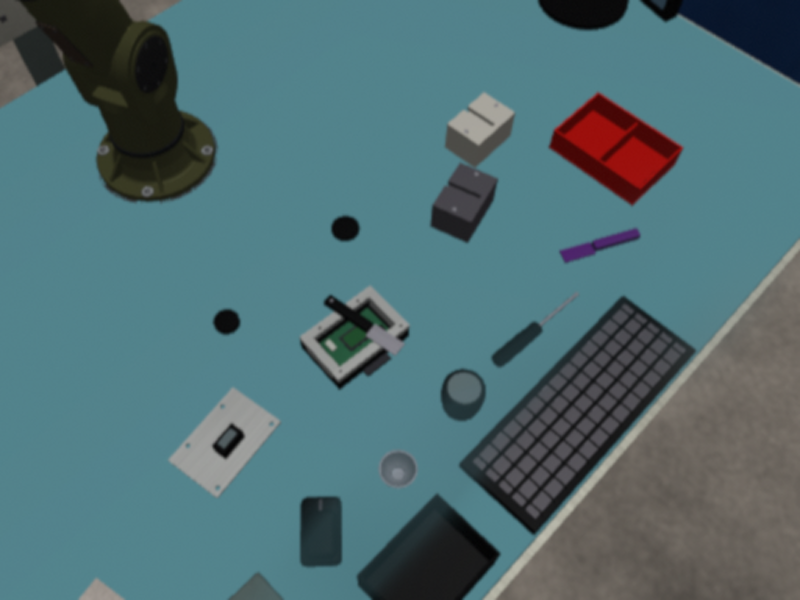

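The top view shows the housing with the tool across it near (428,310). The cover is near (565,322), with its block towards the top. The grey rack is at (256,337), with its groove opening towards the robot. The whitish block at (175,388) and the purple tool are look-alikes. Next I'll enlarge these regions.

```bash
python3 - <<'E'
import numpy as np,cv2
from cell import vision,sensors
t=np.load("top0.npz")["image"]
def crop(im,x,y,w,h,s):
    o=cv2.resize(im[y:y+h,x:x+w],None,fx=s,fy=s,interpolation=cv2.INTER_CUBIC)[:,:,::-1].copy()
    return o
m=np.zeros((600,800,3),np.uint8)
m[:300,:400]=crop(t,136,190,50,37.5.__int__()+1,8)[:300,:400]
m[:300,400:]=crop(t,242,170,67,50,6)[:300,:400]
m[300:,:400]=crop(t,330,180,67,50,6)[:300,:400]
w=vision.read_camera("wrist"); o=sensors.get_obs()
m[300:,400:]=cv2.resize(w["image"],(400,300))[:,:,::-1]
m=cv2.convertScaleAbs(m,alpha=1.3)
cv2.imwrite("pics/mont.png",m)
from scipy.spatial.transform import Rotation as Ro
Rt=Ro.from_euler('xyz',o['tool_rot'],degrees=True).as_matrix()
c=-w["R"].T@w["t"]
print(w["fx"],"cam in tool",(Rt.T@(c-o['tool_pos'])).round(4),(w["R"]@Rt).round(3).tolist())
E
```

```text
288.94159050017583 cam in tool [ 0.0824  0.0004 -0.1541] [[-0.001, 1.0, 0.001], [-0.956, -0.0, -0.294], [-0.294, -0.001, 0.956]]
```

View pics/mont.png

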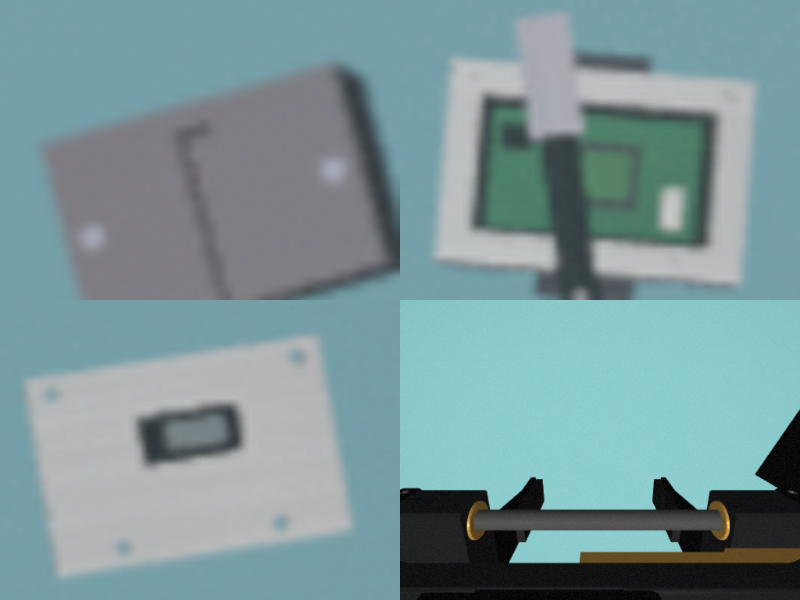

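The crops confirm that the groove opens towards the robot and that the wide hole pairs are on the far sides of the housing and the cover. I'll fit rigid poses to these points.

```bash
cat > h.py <<'E'
import numpy as np,cv2
from scipy.optimize import least_squares
from scipy.spatial.transform import Rotation as Ro
def ray(c,uv,z):
    uv=np.atleast_2d(np.asarray(uv,float)); z=np.broadcast_to(z,len(uv))
    d=np.c_[(uv[:,0]-c["cx"])/c["fx"],(uv[:,1]-c["cy"])/c["fy"],np.ones(len(uv))]@c["R"]
    o=-c["R"].T@c["t"]
    return o+d*((z-o[2])/d[:,2])[:,None]
def tile(p,ox,oy,s): return (np.asarray(p,float)+.5)/s-.5+[ox,oy]
def fit(P,M):
    "2D rigid: world P(n,2+) from model M(n,2): x,y,yaw deg, residual mm"
    P=np.asarray(P)[:,:2];M=np.asarray(M,float)
    f=lambda q:((np.c_[np.cos(q[2])*M[:,0]-np.sin(q[2])*M[:,1],np.sin(q[2])*M[:,0]+np.cos(q[2])*M[:,1]]+q[:2])-P).ravel()
    r=least_squares(f,[*P.mean(0),0]); return r.x[:2].round(4),np.degrees(r.x[2]).round(2),(r.fun.reshape(-1,2)*1000).round(1).tolist()
H=np.array([[41,63],[41,-63],[-41,40],[-41,-40]])/1e3
C=np.array([[50,75],[50,-75],[-50,-75],[-50,75]])/1e3
E
python3 - <<'E'
from h import *
c=dict(np.load("top0.npz"))
print("housing",fit(ray(c,tile([(50,58),(356,84),(342,285),(34,259)],242,170,6),.04),C))
print("cover",fit(ray(c,tile([(25,80),(318,36),(352,230),(58,277)],330,180,6),.004),C))
print("coverh",fit(ray(c,tile([(52,94),(297,57),(124,247),(281,223)],330,180,6),.004),H))
print("tool",fit(ray(c,tile([(116,18),(170,12),(182,133),(130,138),(180,298)],242,170,6),[.043]*4+[.054]),np.array([[60,13],[60,-13],[0,-13],[0,13],[-83,0]])/1e3))
print("rack",fit(ray(c,tile([(41,143),(333,62),(385,265)],136,190,8),.065),np.array([[38,55],[38,-55],[-38,-55]])/1e3))
E
```

```text
housing (array([ 0.5578, -0.0124]), np.float64(-4.63), [[-0.0, -1.0], [0.5, 0.4], [-0.1, 1.0], [-0.4, -0.5]])
cover (array([ 0.5387, -0.2762]), np.float64(8.85), [[-0.2, -0.0], [0.3, 0.3], [-0.4, -0.1], [0.3, -0.1]])
coverh (array([ 0.5389, -0.2763]), np.float64(8.8), [[0.1, 0.1], [0.4, -0.3], [-0.3, 0.0], [-0.2, 0.1]])
tool (array([0.5756, 0.0064]), np.float64(7.14), [[0.3, -0.0], [0.5, 0.8], [0.9, -0.8], [0.1, -0.5], [-1.7, 0.5]])
rack (array([0.5063, 0.3121]), np.float64(15.44), [[0.1, 0.7], [-0.1, -0.2], [-0.0, -0.5]])
```

```bash
cat >> h.py <<'E'
def go(x,y,z,yaw):
    from cell import sensors
    o=sensors.get_obs(); R=Ro.from_euler('xyz',o['tool_rot'],degrees=True)
    d=R.inv().apply(np.array([x,y,z])-o['tool_pos'])*1e3
    r=(R.inv()*Ro.from_euler('xyz',[180,0,yaw],degrees=True)).as_rotvec()
    print("shift mm",d.round(1),"rot",r.round(4)); return d,r
E
python3 -c "
from h import *
go(.548,.003,.17,7.1)"
```

```text
shift mm [ 503.9 -433.9   60.3] rot [-0.0014  0.0003  0.2859]
```

drive_tool:
  moves:
    - {"x": 126,"y": -108,"z": 0,"rz": 0.07,"fingers": 0.1}
    - {"x": 252,"y": -217,"z": 0,"rz": 0.14,"fingers": 0.1}
    - {"x": 378,"y": -325,"z": 30,"rz": 0.21,"fingers": 0.1}
    - {"x": 504,"y": -434,"z": 60,"rz": 0.286,"fingers": 0.1}
    - {"x": 504,"y": -434,"z": 60,"rz": 0.286,"fingers": 0.1}
    - {"x": 504,"y": -434,"z": 60,"rz": 0.286,"fingers": 0.1}
    - {"x": 504,"y": -434,"z": 60,"rz": 0.286,"fingers": 0.1}
    - {"x": 504,"y": -434,"z": 60,"rz": 0.286,"fingers": 0.1}
    - {"x": 504,"y": -434,"z": 60,"rz": 0.286,"fingers": 0.1}
    - {"x": 504,"y": -434,"z": 60,"rz": 0.286,"fingers": 0.1}
    - {"x": 504,"y": -434,"z": 60,"rz": 0.286,"fingers": 0.1}
    - {"x": 504,"y": -434,"z": 60,"rz": 0.286,"fingers": 0.1}
    - {"x": 504,"y": -434,"z": 60,"rz": 0.286,"fingers": 0.1}
    - {"x": 504,"y": -434,"z": 60,"rz": 0.286,"fingers": 0.1}
    - {"x": 504,"y": -434,"z": 60,"rz": 0.286,"fingers": 0.1}

```text
invalid input at $.moves[0]: expected keys x, y, z, rx, ry, rz, fingers
```

drive_tool:
  moves:
    - {"x": 504,"y": -434,"z": 60,"rx": 0,"ry": 0,"rz": 0.286,"fingers": 0.1}
    - {"x": 504,"y": -434,"z": 60,"rx": 0,"ry": 0,"rz": 0.286,"fingers": 0.1}
    - {"x": 504,"y": -434,"z": 60,"rx": 0,"ry": 0,"rz": 0.286,"fingers": 0.1}
    - {"x": 504,"y": -434,"z": 60,"rx": 0,"ry": 0,"rz": 0.286,"fingers": 0.1}
    - {"x": 504,"y": -434,"z": 60,"rx": 0,"ry": 0,"rz": 0.286,"fingers": 0.1}
    - {"x": 504,"y": -434,"z": 60,"rx": 0,"ry": 0,"rz": 0.286,"fingers": 0.1}
    - {"x": 504,"y": -434,"z": 60,"rx": 0,"ry": 0,"rz": 0.286,"fingers": 0.1}
    - {"x": 504,"y": -434,"z": 60,"rx": 0,"ry": 0,"rz": 0.286,"fingers": 0.1}
    - {"x": 504,"y": -434,"z": 60,"rx": 0,"ry": 0,"rz": 0.286,"fingers": 0.1}
    - {"x": 504,"y": -434,"z": 60,"rx": 0,"ry": 0,"rz": 0.286,"fingers": 0.1}
    - {"x": 504,"y": -434,"z": 60,"rx": 0,"ry": 0,"rz": 0.286,"fingers": 0.1}
    - {"x": 504,"y": -434,"z": 60,"rx": 0,"ry": 0,"rz": 0.286,"fingers": 0.1}
    - {"x": 504,"y": -434,"z": 60,"rx": 0,"ry": 0,"rz": 0.286,"fingers": 0.1}
    - {"x": 504,"y": -434,"z": 60,"rx": 0,"ry": 0,"rz": 0.286,"fingers": 0.1}
    - {"x": 504,"y": -434,"z": 60,"rx": 0,"ry": 0,"rz": 0.286,"fingers": 0.1}
    - {"x": 504,"y": -434,"z": 60,"rx": 0,"ry": 0,"rz": 0.286,"fingers": 0.1}

```text
time_s: 2.15
tool_pos: [0.5482, 0.0019, 0.1707]
tool_rot: [180.0, -0.0, 7.0]
force: [0.9, 0.2, -0.1]
grip_width: 0.0392
grasp_force: 0.0
```

```bash
python3 - <<'E'
from h import *
from cell import vision
w=vision.read_camera("wrist"); np.savez("w1.npz",**w)
cv2.imwrite("pics/w1.png",cv2.convertScaleAbs(cv2.resize(w["image"][:,:,::-1],(800,600),interpolation=cv2.INTER_CUBIC),alpha=1.0))
# predicted outlines
def proj(c,X): 
    q=X@c["R"].T+c["t"]; return np.c_[q[:,0]/q[:,2]*c["fx"]+c["cx"],q[:,1]/q[:,2]*c["fy"]+c["cy"]]
def T(q,yaw,M,z):
    a=np.radians(yaw);return np.c_[np.cos(a)*M[:,0]-np.sin(a)*M[:,1]+q[0],np.sin(a)*M[:,0]+np.cos(a)*M[:,1]+q[1],np.full(len(M),z)]
print("pred in png px: holes",(proj(w,T([.5578,-.0124],-4.63,H,.04))*800/512).round(0).tolist())
print("corners",(proj(w,T([.5578,-.0124],-4.63,C,.04))*800/512).round(0).tolist())
print("blade",(proj(w,T([.5756,.0064],7.14,np.array([[60,13],[60,-13],[0,-13],[0,13]])/1e3,.043))*800/512).round(0).tolist())
E
```

```text
pred in png px: holes [[334.0, 202.0], [530.0, 243.0], [348.0, 331.0], [464.0, 353.0]]
corners [[317.0, 183.0], [553.0, 233.0], [509.0, 374.0], [295.0, 334.0]]
blade [[372.0, 156.0], [416.0, 156.0], [415.0, 256.0], [374.0, 256.0]]
```

View pics/w1.png

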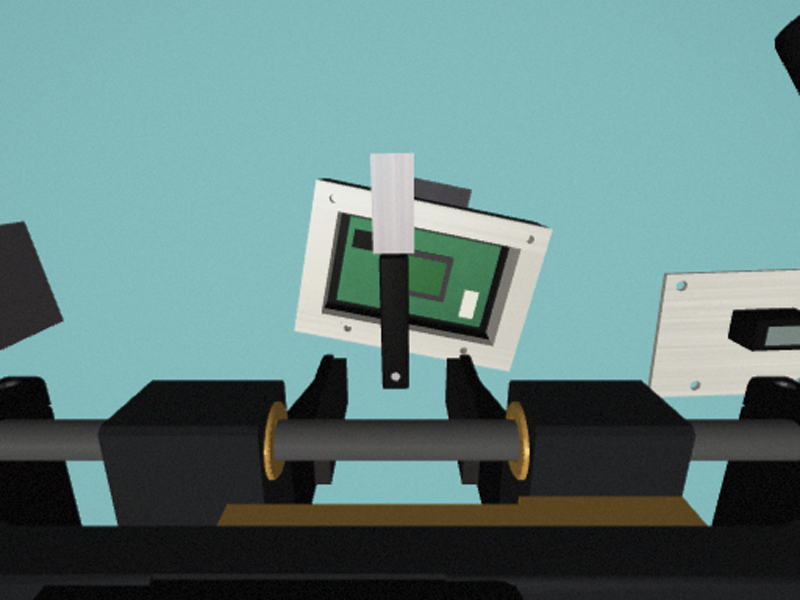

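The wrist view shows housing holes at (332,198), (530,239), (348,327) and (463,350), and blade corners at (370,153), (413,153), (415,254) and (373,253). These are about 3 px from the predictions, so I'll refit.

```bash
python3 - <<'E'
from h import *
c=dict(np.load("w1.npz"))
f=lambda p,z: ray(c,tile(p,0,0,800/512),z)
print(fit(f([(332.5,198.5),(530.5,239.5),(347.5,327.5),(463,350)],.04),H))
print(fit(f([(317,179),(552,228.5),(509,371),(295,331)],.04),C))
print(fit(f([(370.5,153),(413.5,153),(415.5,253.5),(373,253.5)],.043),np.array([[60,13],[60,-13],[0,-13],[0,13]])/1e3))
go(.548,.002,.036,7.1)
E
```

```text
(array([ 0.5603, -0.0114]), np.float64(-4.6), [[0.2, -0.4], [0.1, 0.4], [-0.3, 0.1], [-0.1, -0.1]])
(array([ 0.5604, -0.0116]), np.float64(-4.48), [[-0.3, 0.4], [-0.0, -0.5], [0.0, -0.4], [0.3, 0.5]])
(array([0.5772, 0.0068]), np.float64(8.0), [[-0.3, 0.1], [0.2, -0.3], [0.3, 0.6], [-0.1, -0.3]])
shift mm [ -0.3   0.  134.7] rot [ 0.0004 -0.0002 -0.0011]
```

drive_tool:
  moves:
    - {"x": 0.6,"y": -0.9,"z": 40,"rx": 0,"ry": 0,"rz": -0.009,"fingers": 0.1}
    - {"x": 0.6,"y": -0.9,"z": 80,"rx": 0,"ry": 0,"rz": -0.009,"fingers": 0.1}
    - {"x": 0.6,"y": -0.9,"z": 110,"rx": 0,"ry": 0,"rz": -0.009,"fingers": 0.1}
    - {"x": 0.6,"y": -0.9,"z": 125,"rx": 0,"ry": 0,"rz": -0.009,"fingers": 0.1}
    - {"x": 0.6,"y": -0.9,"z": 135,"rx": 0,"ry": 0,"rz": -0.009,"fingers": 0.1}
    - {"x": 0.6,"y": -0.9,"z": 135,"rx": 0,"ry": 0,"rz": -0.009,"fingers": 0.1}
    - {"x": 0.6,"y": -0.9,"z": 135,"rx": 0,"ry": 0,"rz": -0.009,"fingers": 0.5}
    - {"x": 0.6,"y": -0.9,"z": 135,"rx": 0,"ry": 0,"rz": -0.009,"fingers": 1}
    - {"x": 0.6,"y": -0.9,"z": 135,"rx": 0,"ry": 0,"rz": -0.009,"fingers": 1}
    - {"x": 0.6,"y": -0.9,"z": 135,"rx": 0,"ry": 0,"rz": -0.009,"fingers": 1}
    - {"x": 0.6,"y": -0.9,"z": 135,"rx": 0,"ry": 0,"rz": -0.009,"fingers": 1}
    - {"x": 0.6,"y": -0.9,"z": 135,"rx": 0,"ry": 0,"rz": -0.009,"fingers": 1}
  force: 25

```text
time_s: 3.7
tool_pos: [0.5492, 0.0036, 0.0361]
tool_rot: [180.0, -0.0, 7.6]
force: [-1.4, -0.5, 5.4]
grip_width: 0.0175
grasp_force: 25.0
```

drive_tool:
  moves:
    - {"x": 0,"y": 0,"z": -20,"rx": 0,"ry": 0,"rz": 0,"fingers": 1}
    - {"x": 0,"y": 0,"z": -60,"rx": 0,"ry": 0,"rz": 0,"fingers": 1}
    - {"x": 0,"y": 0,"z": -110,"rx": 0,"ry": 0,"rz": 0,"fingers": 1}
    - {"x": 0,"y": 0,"z": -150,"rx": 0,"ry": 0,"rz": 0,"fingers": 1}
    - {"x": 0,"y": 0,"z": -160,"rx": 0,"ry": 0,"rz": 0,"fingers": 1}
    - {"x": 0,"y": 0,"z": -160,"rx": 0,"ry": 0,"rz": 0,"fingers": 1}

```text
time_s: 4.45
tool_pos: [0.5487, 0.0036, 0.1958]
tool_rot: [180.0, -0.0, 7.6]
force: [-0.3, -1.2, -0.8]
grip_width: 0.0176
grasp_force: 25.0
```

```bash
python3 -c "
from h import *
go(.366,.273,.2,15.4)"
```

```text
shift mm [-145.5 -291.2   -4.4] rot [ 0.0005 -0.0006 -0.136 ]
```

drive_tool:
  moves:
    - {"x": -15,"y": -30,"z": -2,"rx": 0,"ry": 0,"rz": -0.01,"fingers": 1}
    - {"x": -37,"y": -74,"z": -4,"rx": 0,"ry": 0,"rz": -0.03,"fingers": 1}
    - {"x": -60,"y": -120,"z": -4,"rx": 0,"ry": 0,"rz": -0.05,"fingers": 1}
    - {"x": -83,"y": -165,"z": -4,"rx": 0,"ry": 0,"rz": -0.08,"fingers": 1}
    - {"x": -105,"y": -210,"z": -4,"rx": 0,"ry": 0,"rz": -0.1,"fingers": 1}
    - {"x": -125,"y": -250,"z": -4,"rx": 0,"ry": 0,"rz": -0.12,"fingers": 1}
    - {"x": -140,"y": -280,"z": -4,"rx": 0,"ry": 0,"rz": -0.13,"fingers": 1}
    - {"x": -145.5,"y": -291,"z": -4,"rx": 0,"ry": 0,"rz": -0.136,"fingers": 1}
    - {"x": -145.5,"y": -291,"z": -4,"rx": 0,"ry": 0,"rz": -0.136,"fingers": 1}
    - {"x": -145.5,"y": -291,"z": -4,"rx": 0,"ry": 0,"rz": -0.136,"fingers": 1}
    - {"x": -145.5,"y": -291,"z": -4,"rx": 0,"ry": 0,"rz": -0.136,"fingers": 1}

```text
time_s: 5.82
tool_pos: [0.3668, 0.2716, 0.1993]
tool_rot: [180.0, 0.0, 15.3]
force: [-0.5, -0.3, -1.5]
grip_width: 0.0178
grasp_force: 25.0
```

```bash
python3 - <<'E'
from h import *
from cell import vision,sensors
o=sensors.get_obs();print(o['tool_pos'],o['tool_rot'],o['joint_velocities'].max())
w=vision.read_camera("wrist"); np.savez("w2.npz",**w)
cv2.imwrite("pics/w2.png",cv2.convertScaleAbs(cv2.resize(w["image"][:,:,::-1],(800,600),interpolation=cv2.INTER_CUBIC),alpha=1.5))
E
```

```text
[0.36683032 0.27161144 0.19929591] [1.79995053e+02 2.73157388e-02 1.52600405e+01] 0.0781614281775303
```

View pics/w2.png

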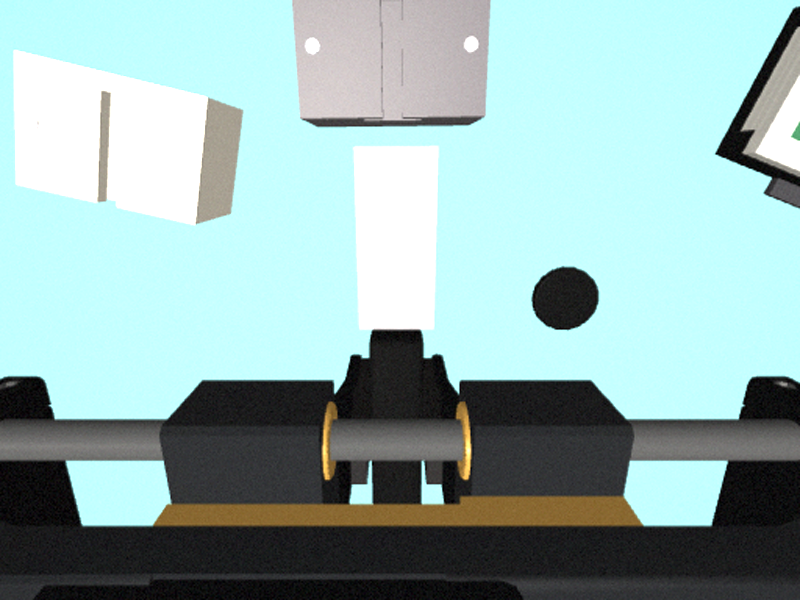

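The wrist view shows the rack's near top edge from (301,119) to (485,116), with the groove at columns 381–403. The blade tip corners are at (354,146) and (438,146), and the shoulder corners at (360,329) and (435,329).

```bash
python3 - <<'E'
from h import *
c=dict(np.load("w2.npz"))
f=lambda p,z: ray(c,tile(p,0,0,800/512),z)
P=f([(301,119),(485,116)],.065); print("face width",np.linalg.norm(P[0]-P[1]),"mid",P.mean(0),"yaw",np.degrees(np.arctan2(*(P[0]-P[1])[[1,0]]))-90)
g=f([(381,4),(403,4),(381,116),(403.5,116)],.065);print("groove",g[2:].mean(0),"yaw",np.degrees(np.arctan2(*(g[:2].mean(0)-g[2:].mean(0))[[1,0]])))
s=f([(312,46),(471,44)],.065);print("screws mid",s.mean(0),"yaw",np.degrees(np.arctan2(*(s[0]-s[1])[[1,0]]))-90)
print(fit(f([(354,146),(438,146),(435,329),(360,329)],.2063),np.array([[60,13],[60,-13],[0,-13],[0,13]])/1e3))
E
```

```text
face width 0.10913487572476008 mid [0.47201851 0.30209682 0.065     ] yaw 16.091027468312973
groove [0.47271314 0.30268825 0.065     ] yaw 15.21689228229661
screws mid [0.50869971 0.31285579 0.065     ] yaw 15.861236268871934
(array([0.3942, 0.2784]), np.float64(15.64), [[-0.1, 0.0], [0.1, -0.1], [0.1, 0.1], [-0.1, -0.0]])
```

drive_tool:
  moves:
    - {"x": 0,"y": -2.1,"z": 30,"rx": 0,"ry": 0,"rz": -0.004,"fingers": 1}
    - {"x": 0,"y": -2.1,"z": 70,"rx": 0,"ry": 0,"rz": -0.004,"fingers": 1}
    - {"x": 0,"y": -2.1,"z": 110,"rx": 0,"ry": 0,"rz": -0.004,"fingers": 1}
    - {"x": 0,"y": -2.1,"z": 140,"rx": 0,"ry": 0,"rz": -0.004,"fingers": 1}
    - {"x": 0,"y": -2.1,"z": 154,"rx": 0,"ry": 0,"rz": -0.004,"fingers": 1}
    - {"x": 0,"y": -2.1,"z": 154,"rx": 0,"ry": 0,"rz": -0.004,"fingers": 1}
    - {"x": 0,"y": -2.1,"z": 154,"rx": 0,"ry": 0,"rz": -0.004,"fingers": 1}
    - {"x": 0,"y": -2.1,"z": 154,"rx": 0,"ry": 0,"rz": -0.004,"fingers": 1}

```text
time_s: 6.88
tool_pos: [0.3664, 0.2752, 0.0466]
tool_rot: [180.0, -0.1, 15.6]
force: [0.2, 0.3, -0.4]
grip_width: 0.0178
grasp_force: 25.0
```

```bash
python3 - <<'E'
from h import *
from cell import vision,sensors
o=sensors.get_obs();print(o['tool_pos'],o['tool_rot'])
w=vision.read_camera("wrist"); np.savez("w3.npz",**w)
cv2.imwrite("pics/w3.png",cv2.resize(w["image"][:256,80:432,::-1],(800,582),interpolation=cv2.INTER_CUBIC))
E
```

```text
[0.36643288 0.27523685 0.04663695] [ 1.79995515e+02 -1.33332309e-01  1.56147963e+01]
```

View pics/w3.png

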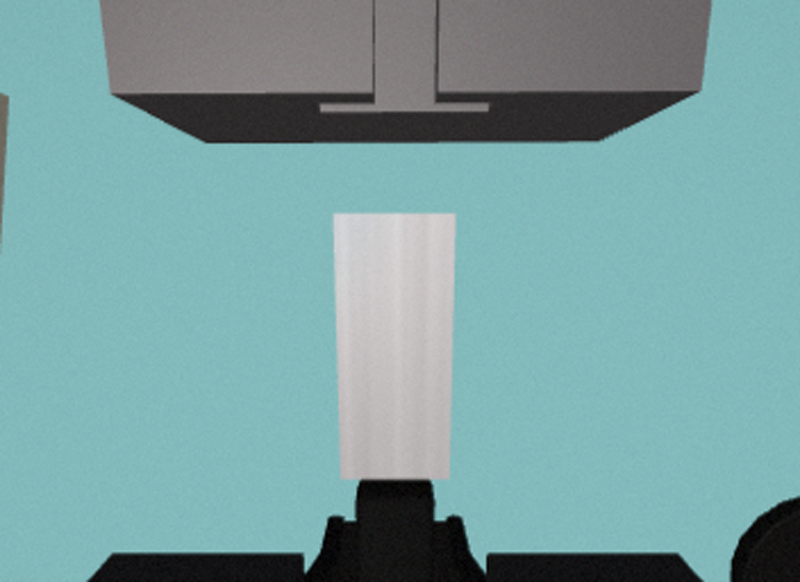

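The close view shows the slot floor edge from column 320 to 490 at row 112. The blade tip runs from (333,213) to (456,213). The blade looks about 2 mm left of centre, so I'll compute it.

```bash
python3 - <<'E'
from h import *
c=dict(np.load("w3.npz"))
f=lambda p,z: ray(c,tile(p,80,0,800/352),z)
b=.0466+.004
B=f([(333,213),(456,213),(340.5,479),(450,479)],b+.003)
S=f([(320,112),(490,112)],.046); G=f([(374,93),(437,93)],.065); F=f([(111,94),(701,91)],.065)
print(fit(B[[0,1,3,2]],np.array([[60,13],[60,-13],[0,-13],[0,13]])/1e3))
R=Ro.from_euler('z',15.61,degrees=True).inv(); t0=B[:2].mean(0)
for n,p in dict(sh=B[2:],slot=S,groove=G,face=F).items(): print(n,"rel tip mm",(R.apply(p.mean(0)-t0)*1e3).round(1),"width",np.linalg.norm(p[0]-p[1]).round(4),"yaw",(np.degrees(np.arctan2(*(p[0]-p[1])[[1,0]]))-90).round(2))
E
```

```text
(array([0.3936, 0.2825]), np.float64(15.73), [[-0.0, -0.1], [0.0, 0.0], [0.0, 0.1], [-0.0, -0.1]])
sh rel tip mm [-60.   -0.1   0. ] width 0.0262 yaw 15.6
slot rel tip mm [20.7 -2.3 -7.6] width 0.0364 yaw 15.58
groove rel tip mm [20.7 -2.1 11.4] width 0.0117 yaw 15.58
face rel tip mm [20.7 -2.1 11.4] width 0.1099 yaw 15.84
```

drive_tool:
  moves:
    - {"x": 0,"y": 2.2,"z": 1.5,"rx": 0,"ry": 0,"rz": 0,"fingers": 1}
    - {"x": 0,"y": 2.2,"z": 1.5,"rx": 0,"ry": 0,"rz": 0,"fingers": 1}
    - {"x": 8,"y": 2.2,"z": 1.5,"rx": 0,"ry": 0,"rz": 0,"fingers": 1}
    - {"x": 16,"y": 2.2,"z": 1.5,"rx": 0,"ry": 0,"rz": 0,"fingers": 1}
    - {"x": 22,"y": 2.2,"z": 1.5,"rx": 0,"ry": 0,"rz": 0,"fingers": 1}
    - {"x": 28,"y": 2.2,"z": 1.5,"rx": 0,"ry": 0,"rz": 0,"fingers": 1}
    - {"x": 34,"y": 2.2,"z": 1.5,"rx": 0,"ry": 0,"rz": 0,"fingers": 1}
    - {"x": 40,"y": 2.2,"z": 1.5,"rx": 0,"ry": 0,"rz": 0,"fingers": 1}
    - {"x": 40,"y": 2.2,"z": 1.5,"rx": 0,"ry": 0,"rz": 0,"fingers": 1}

```text
time_s: 8.05
tool_pos: [0.405, 0.2837, 0.044]
tool_rot: [-180.0, -0.0, 15.6]
force: [0.5, -0.4, -1.5]
grip_width: 0.0174
grasp_force: 25.0
```

drive_tool:
  moves:
    - {"x": 6,"y": 0,"z": -1,"rx": 0,"ry": 0,"rz": 0,"fingers": 1}
    - {"x": 12,"y": 0,"z": -1,"rx": 0,"ry": 0,"rz": 0,"fingers": 1}
    - {"x": 18,"y": 0,"z": -1,"rx": 0,"ry": 0,"rz": 0,"fingers": 1}
    - {"x": 24,"y": 0,"z": -1,"rx": 0,"ry": 0,"rz": 0,"fingers": 1}
    - {"x": 30,"y": 0,"z": -1,"rx": 0,"ry": 0,"rz": 0,"fingers": 1}
    - {"x": 34,"y": 0,"z": -1,"rx": 0,"ry": 0,"rz": 0,"fingers": 1}
    - {"x": 37,"y": 0,"z": -1,"rx": 0,"ry": 0,"rz": 0,"fingers": 1}
    - {"x": 39,"y": 0,"z": -1,"rx": 0,"ry": 0,"rz": 0,"fingers": 1}
    - {"x": 40,"y": 0,"z": -1,"rx": 0,"ry": 0,"rz": 0,"fingers": 1}
    - {"x": 40,"y": 0,"z": -1,"rx": 0,"ry": 0,"rz": 0,"fingers": 1}

```text
time_s: 9.3
tool_pos: [0.4431, 0.2942, 0.045]
tool_rot: [180.0, 0.0, 15.6]
force: [0.5, -0.6, 0.4]
grip_width: 0.0178
grasp_force: 25.0
```

drive_tool:
  moves:
    - {"x": 1,"y": 0,"z": 1,"rx": 0,"ry": 0,"rz": 0,"fingers": 1}
    - {"x": 2,"y": 0,"z": 2,"rx": 0,"ry": 0,"rz": 0,"fingers": 1}
    - {"x": 2.5,"y": 0,"z": 2.5,"rx": 0,"ry": 0,"rz": 0,"fingers": 1}
    - {"x": 2.5,"y": 0,"z": 2.5,"rx": 0,"ry": 0,"rz": 0,"fingers": 1}

```text
time_s: 9.8
tool_pos: [0.4449, 0.2947, 0.0422]
tool_rot: [180.0, 0.1, 15.6]
force: [-2.4, -0.9, 0.4]
grip_width: 0.0178
grasp_force: 25.0
```

drive_tool:
  moves:
    - {"x": 2.5,"y": 0,"z": 0,"rx": 0,"ry": 0,"rz": 0,"fingers": 1}
    - {"x": 2.5,"y": 0,"z": 0,"rx": 0,"ry": 0,"rz": 0,"fingers": 1}
    - {"x": 1.5,"y": 0,"z": 0,"rx": 0,"ry": 0,"rz": 0,"fingers": 0.5}
    - {"x": 1.5,"y": 0,"z": 0,"rx": 0,"ry": 0,"rz": 0,"fingers": 0.2}
    - {"x": 1.5,"y": 0,"z": 0,"rx": 0,"ry": 0,"rz": 0,"fingers": 0.1}
    - {"x": 1.5,"y": 0,"z": 0,"rx": 0,"ry": 0,"rz": 0,"fingers": 0.1}
    - {"x": 1.5,"y": 0,"z": 0,"rx": 0,"ry": 0,"rz": 0,"fingers": 0.1}
    - {"x": 1.5,"y": 0,"z": 0,"rx": 0,"ry": 0,"rz": 0,"fingers": 0.1}
    - {"x": 1.5,"y": 0,"z": 0,"rx": 0,"ry": 0,"rz": 0,"fingers": 0.1}
    - {"x": 1.5,"y": 0,"z": 0,"rx": 0,"ry": 0,"rz": 0,"fingers": 0.1}

```text
time_s: 11.05
tool_pos: [0.4469, 0.2953, 0.0425]
tool_rot: [180.0, 0.0, 15.6]
force: [0.1, -0.1, -0.2]
grip_width: 0.0391
grasp_force: 0.0
```

Released. I'll raise the arm straight up, then check.

drive_tool:
  moves:
    - {"x": 0,"y": 0,"z": -15,"rx": 0,"ry": 0,"rz": 0,"fingers": 0.1}
    - {"x": 0,"y": 0,"z": -45,"rx": 0,"ry": 0,"rz": 0,"fingers": 0.1}
    - {"x": 0,"y": 0,"z": -95,"rx": 0,"ry": 0,"rz": 0,"fingers": 0.1}
    - {"x": -30,"y": 0,"z": -135,"rx": 0,"ry": 0,"rz": 0,"fingers": 0.1}
    - {"x": -45,"y": 0,"z": -150,"rx": 0,"ry": 0,"rz": 0,"fingers": 0.1}
    - {"x": -45,"y": 0,"z": -150,"rx": 0,"ry": 0,"rz": 0,"fingers": 0.1}
    - {"x": -45,"y": 0,"z": -150,"rx": 0,"ry": 0,"rz": 0,"fingers": 0.1}

```text
time_s: 11.92
tool_pos: [0.404, 0.2829, 0.1924]
tool_rot: [180.0, -0.0, 15.6]
force: [-0.0, 0.7, 0.6]
grip_width: 0.0393
grasp_force: 0.0
```

```bash
python3 - <<'E'
from h import *
from cell import vision
w=vision.read_camera("wrist"); np.savez("w4.npz",**w)
cv2.imwrite("pics/w4.png",cv2.resize(w["image"][:256,80:432,::-1],(800,582),interpolation=cv2.INTER_CUBIC))
# cover target: cover pose from top camera, corrected by the wrist-top offset seen on housing
a=np.radians(8.82); g=np.array([.5388,-.2763])+.01*np.array([np.cos(a),np.sin(a)]); print(g)
go(*g,.2,98.8)
E
```

```text
[ 0.54868175 -0.27476669]
shift mm [-10.6 576.1  -8. ] rot [-5.000e-04  7.000e-04 -1.452e+00]
```

View pics/w4.png

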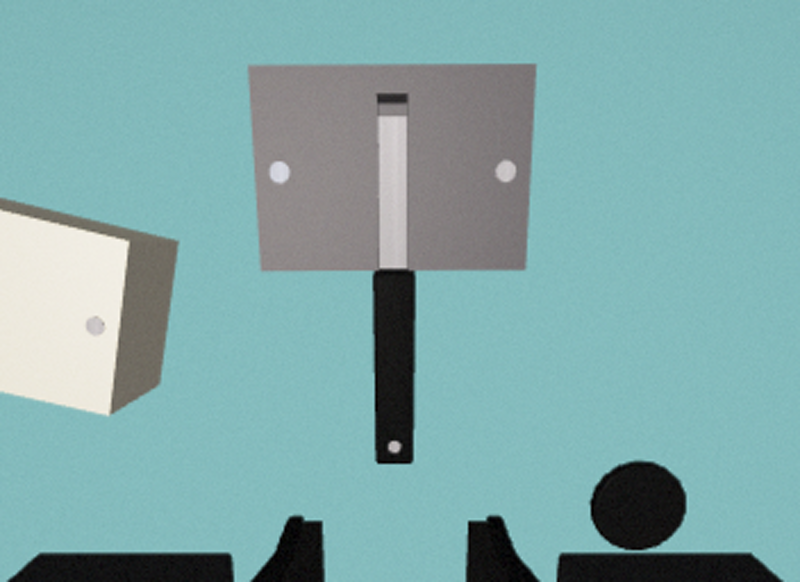

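The wrist view shows the tool fully home: the handle meets the face at row 270 and the blade shows through the groove. Next is the cover.

drive_tool:
  moves:
    - {"x": -11,"y": 576,"z": -8,"rx": 0,"ry": 0,"rz": -1.452,"fingers": -0.03}
    - {"x": -11,"y": 576,"z": -8,"rx": 0,"ry": 0,"rz": -1.452,"fingers": -0.03}
    - {"x": -11,"y": 576,"z": -8,"rx": 0,"ry": 0,"rz": -1.452,"fingers": -0.03}
    - {"x": -11,"y": 576,"z": -8,"rx": 0,"ry": 0,"rz": -1.452,"fingers": -0.03}
    - {"x": -11,"y": 576,"z": -8,"rx": 0,"ry": 0,"rz": -1.452,"fingers": -0.03}
    - {"x": -11,"y": 576,"z": -8,"rx": 0,"ry": 0,"rz": -1.452,"fingers": -0.03}
    - {"x": -11,"y": 576,"z": -8,"rx": 0,"ry": 0,"rz": -1.452,"fingers": -0.03}
    - {"x": -11,"y": 576,"z": -8,"rx": 0,"ry": 0,"rz": -1.452,"fingers": -0.03}
    - {"x": -11,"y": 576,"z": -8,"rx": 0,"ry": 0,"rz": -1.452,"fingers": -0.03}
    - {"x": -11,"y": 576,"z": -8,"rx": 0,"ry": 0,"rz": -1.452,"fingers": -0.03}
    - {"x": -11,"y": 576,"z": -8,"rx": 0,"ry": 0,"rz": -1.452,"fingers": -0.03}
    - {"x": -11,"y": 576,"z": -8,"rx": 0,"ry": 0,"rz": -1.452,"fingers": -0.03}
    - {"x": -11,"y": 576,"z": -8,"rx": 0,"ry": 0,"rz": -1.452,"fingers": -0.03}
    - {"x": -11,"y": 576,"z": -8,"rx": 0,"ry": 0,"rz": -1.452,"fingers": -0.03}
    - {"x": -11,"y": 576,"z": -8,"rx": 0,"ry": 0,"rz": -1.452,"fingers": -0.03}
    - {"x": -11,"y": 576,"z": -8,"rx": 0,"ry": 0,"rz": -1.452,"fingers": -0.03}

```text
time_s: 13.98
tool_pos: [0.5483, -0.2741, 0.2009]
tool_rot: [180.0, 0.0, 98.9]
force: [0.8, -0.0, 0.0]
grip_width: 0.0445
grasp_force: 0.0
```

```bash
python3 - <<'E'
from h import *
from cell import vision,sensors
o=sensors.get_obs();print(o['tool_pos'],o['tool_rot'],o['qpos'][6])
w=vision.read_camera("wrist"); np.savez("w5.npz",**w)
cv2.imwrite("pics/w5.png",cv2.resize(w["image"][:,:,::-1],(800,600),interpolation=cv2.INTER_CUBIC))
E
```

```text
[ 0.5482822  -0.27405984  0.20085053] [1.79987457e+02 2.86343489e-02 9.88620459e+01] 28.098163948306585
```

View pics/w5.png

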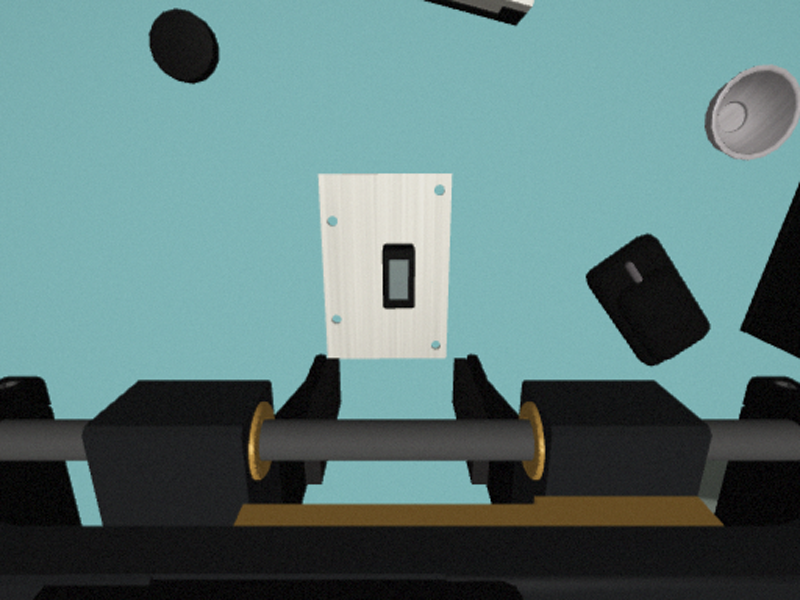

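The wrist view shows cover holes at (440,190), (435.5,345), (332,221) and (336.5,319.5), with corners (319,174), (452,174), (445,358) and (327,359).

```bash
python3 - <<'E'
from h import *
c=dict(np.load("w5.npz"))
f=lambda p,z: ray(c,tile(p,0,0,800/512),z)
print(fit(f([(440,190),(435.5,345),(332,221),(336.5,319.5)],.004),H))
print(fit(f([(452,174),(445.5,358),(327,359),(319,174)],.004),C))
q=fit(f([(452,174),(445.5,358),(327,359),(319,174)],.004),C)
B=f([(415,243),(414,308),(383,308),(383,243)],.03); print("block",fit(B,np.array([[12,23],[12,-23],[-12,-23],[-12,23]])/1e3))
a=np.radians(q[1]); print(q[0]+.01*np.array([np.cos(a),np.sin(a)]))
E
```

```text
(array([ 0.5416, -0.2751]), np.float64(8.91), [[-0.3, -0.1], [0.0, -0.1], [0.2, 0.0], [-0.0, 0.2]])
(array([ 0.5416, -0.2753]), np.float64(8.79), [[0.1, 0.0], [0.1, -0.5], [0.2, 0.4], [-0.5, 0.0]])
block (array([ 0.5511, -0.271 ]), np.float64(8.56), [[0.7, -1.6], [0.1, 1.7], [-0.5, 1.7], [-0.2, -1.7]])
[ 0.55148255 -0.27377187]
```

```bash
python3 -c "
from h import *
go(.5512,-.2736,.016,98.85)"
```

```text
shift mm [  0.2   3.  184.8] rot [ 0.0002  0.0005 -0.0001]
```

drive_tool:
  moves:
    - {"x": 0,"y": 3,"z": 50,"rx": 0,"ry": 0,"rz": 0,"fingers": -0.03}
    - {"x": 0,"y": 3,"z": 100,"rx": 0,"ry": 0,"rz": 0,"fingers": -0.03}
    - {"x": 0,"y": 3,"z": 140,"rx": 0,"ry": 0,"rz": 0,"fingers": -0.03}
    - {"x": 0,"y": 3,"z": 165,"rx": 0,"ry": 0,"rz": 0,"fingers": -0.03}
    - {"x": 0,"y": 3,"z": 178,"rx": 0,"ry": 0,"rz": 0,"fingers": -0.03}
    - {"x": 0,"y": 3,"z": 178,"rx": 0,"ry": 0,"rz": 0,"fingers": -0.03}
    - {"x": 0,"y": 3,"z": 178,"rx": 0,"ry": 0,"rz": 0,"fingers": -0.03}

```text
time_s: 14.9
tool_pos: [0.5522, -0.2744, 0.0239]
tool_rot: [179.9, 0.1, 98.8]
force: [0.2, -0.7, 0.0]
grip_width: 0.0449
grasp_force: 0.0
```

```bash
python3 -c "
from h import *
go(.5512,-.2736,.016,98.85)"
```

```text
shift mm [ 1.  -0.9  7.9] rot [ 0.0019  0.0014 -0.0005]
```

drive_tool:
  moves:
    - {"x": 1,"y": -0.8,"z": 4,"rx": 0,"ry": 0,"rz": 0,"fingers": -0.03}
    - {"x": 1,"y": -0.8,"z": 7.9,"rx": 0,"ry": 0,"rz": 0,"fingers": -0.03}
    - {"x": 1,"y": -0.8,"z": 7.9,"rx": 0,"ry": 0,"rz": 0,"fingers": -0.03}
    - {"x": 1,"y": -0.8,"z": 7.9,"rx": 0,"ry": 0,"rz": 0,"fingers": 0.3}
    - {"x": 1,"y": -0.8,"z": 7.9,"rx": 0,"ry": 0,"rz": 0,"fingers": 1}
    - {"x": 1,"y": -0.8,"z": 7.9,"rx": 0,"ry": 0,"rz": 0,"fingers": 1}
    - {"x": 1,"y": -0.8,"z": 7.9,"rx": 0,"ry": 0,"rz": 0,"fingers": 1}
    - {"x": 1,"y": -0.8,"z": 7.9,"rx": 0,"ry": 0,"rz": 0,"fingers": 1}
    - {"x": 1,"y": -0.8,"z": 7.9,"rx": 0,"ry": 0,"rz": 0,"fingers": 1}
    - {"x": 1,"y": -0.8,"z": 7.9,"rx": 0,"ry": 0,"rz": 0,"fingers": 1}
  force: 40

```text
time_s: 16.15
tool_pos: [0.5503, -0.2732, 0.0147]
tool_rot: [180.0, 0.0, 98.8]
force: [-0.6, -0.7, 1.4]
grip_width: 0.0237
grasp_force: 40.0
```

drive_tool:
  moves:
    - {"x": 0,"y": 0,"z": -8,"rx": 0,"ry": 0,"rz": 0,"fingers": 1}
    - {"x": 0,"y": 0,"z": -25,"rx": 0,"ry": 0,"rz": 0,"fingers": 1}
    - {"x": 0,"y": 0,"z": -50,"rx": 0,"ry": 0,"rz": 0,"fingers": 1}
    - {"x": 0,"y": 0,"z": -80,"rx": 0,"ry": 0,"rz": 0,"fingers": 1}
    - {"x": 0,"y": 0,"z": -110,"rx": 0,"ry": 0,"rz": 0,"fingers": 1}
    - {"x": 0,"y": 0,"z": -130,"rx": 0,"ry": 0,"rz": 0,"fingers": 1}
    - {"x": 0,"y": 0,"z": -135,"rx": 0,"ry": 0,"rz": 0,"fingers": 1}
    - {"x": 0,"y": 0,"z": -135,"rx": 0,"ry": 0,"rz": 0,"fingers": 1}

```text
time_s: 17.15
tool_pos: [0.55, -0.273, 0.1493]
tool_rot: [-180.0, -0.0, 98.8]
force: [-0.1, 0.1, -2.7]
grip_width: 0.0239
grasp_force: 40.0
```

```bash
python3 -c "
from h import *
go(.5703,-.0123,.15,85.4)"
```

```text
shift mm [254.5  60.1  -0.7] rot [-5.000e-04 -1.000e-04  2.343e-01]
```

drive_tool:
  moves:
    - {"x": 12,"y": 3,"z": 0,"rx": 0,"ry": 0,"rz": 0.01,"fingers": 1}
    - {"x": 35,"y": 8,"z": 0,"rx": 0,"ry": 0,"rz": 0.03,"fingers": 1}
    - {"x": 64,"y": 15,"z": 0,"rx": 0,"ry": 0,"rz": 0.06,"fingers": 1}
    - {"x": 95,"y": 22,"z": 0,"rx": 0,"ry": 0,"rz": 0.09,"fingers": 1}
    - {"x": 127,"y": 30,"z": 0,"rx": 0,"ry": 0,"rz": 0.12,"fingers": 1}
    - {"x": 158,"y": 37,"z": 0,"rx": 0,"ry": 0,"rz": 0.15,"fingers": 1}
    - {"x": 190,"y": 45,"z": 0,"rx": 0,"ry": 0,"rz": 0.175,"fingers": 1}
    - {"x": 220,"y": 52,"z": 0,"rx": 0,"ry": 0,"rz": 0.2,"fingers": 1}
    - {"x": 242,"y": 57,"z": 0,"rx": 0,"ry": 0,"rz": 0.222,"fingers": 1}
    - {"x": 254,"y": 60,"z": 0,"rx": 0,"ry": 0,"rz": 0.234,"fingers": 1}
    - {"x": 254,"y": 60,"z": 0,"rx": 0,"ry": 0,"rz": 0.234,"fingers": 1}
    - {"x": 254,"y": 60,"z": 0,"rx": 0,"ry": 0,"rz": 0.234,"fingers": 1}
    - {"x": 254,"y": 60,"z": 0,"rx": 0,"ry": 0,"rz": 0.234,"fingers": 1}
    - {"x": 254,"y": 60,"z": 0,"rx": 0,"ry": 0,"rz": 0.234,"fingers": 1}

```text
time_s: 18.9
tool_pos: [0.5706, -0.0137, 0.1496]
tool_rot: [-180.0, 0.0, 85.3]
force: [-1.1, 1.2, -1.9]
grip_width: 0.0236
grasp_force: 40.0
```

```bash
python3 - <<'E'
from h import *
from cell import vision,sensors
o=sensors.get_obs();print(o['tool_pos'],o['tool_rot'])
w=vision.read_camera("wrist"); np.savez("w6.npz",**w)
c=vision.read_camera("top"); np.savez("top6.npz",**c)
m=np.zeros((600,800,3),np.uint8)
m[:]=cv2.resize(w["image"][:,:,::-1],(800,600),interpolation=cv2.INTER_CUBIC)
m[460:,:]=0
m[400:600,:300]=cv2.resize(c["image"][170:220,240:315,::-1],(300,200),interpolation=cv2.INTER_CUBIC)
cv2.imwrite("pics/w6.png",m)
E
```

```text
[ 0.57056503 -0.01374582  0.14961666] [-1.79997720e+02  1.55600862e-02  8.53459797e+01]
```

View pics/w6.png

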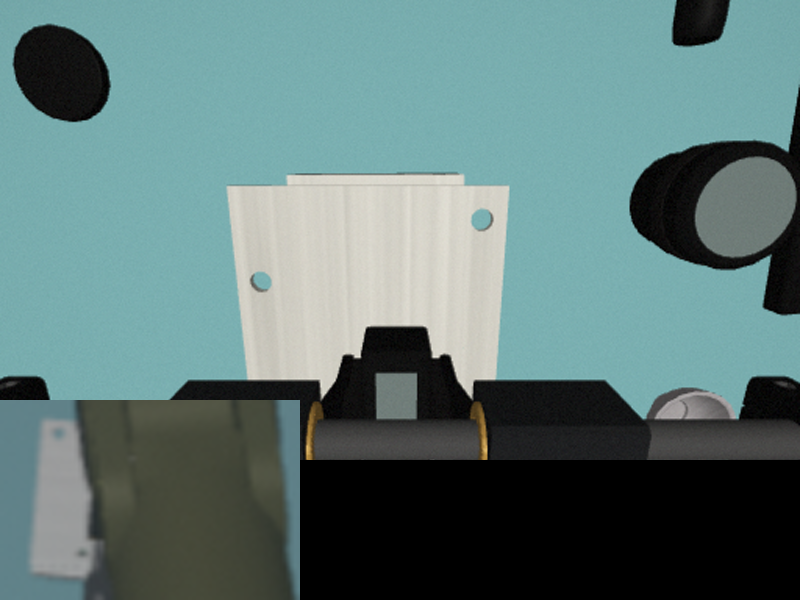

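The held cover's edge corners are at (228,186) and (509,186), and its holes at (482,219.5) and (261,281.5). The housing's left edge shows behind it from (288,175) to (464,175).

```bash
python3 - <<'E'
from h import *
c=dict(np.load("w6.npz"))
f=lambda p,z: ray(c,tile(p,0,0,800/512),z)
for zt in (.139,):
    P=f([(509,186),(228,186),(482,219.5),(261,281.5)],zt)
    q=fit(P,np.array([[50,75],[-50,75],[41,63],[-41,40]])/1e3); print("cover",q)
    print("w",np.linalg.norm(P[0]-P[1]))
h=f([(464,174.5),(287.5,175)],.04); print("housing corners",h, np.linalg.norm(h[0]-h[1]))
a=np.radians(-4.55);R=np.array([[np.cos(a),-np.sin(a)],[np.sin(a),np.cos(a)]])
print("expected",np.array([.5603,-.0115])+R@[.05,.075],np.array([.5603,-.0115])+R@[-.05,.075])
# same via top camera: cover left corners and holes
t=dict(np.load("top6.npz")); T=ray(t,tile([(40,18),(30,174),(58,33),(82,153)],240,170,4),.139)
print("top",fit(T,np.array([[50,75],[-50,75],[41,63],[-41,40]])/1e3))
E
```

```text
cover (array([ 0.5618, -0.0134]), np.float64(-4.69), [[0.3, 0.1], [-0.4, 0.2], [0.1, -0.2], [-0.0, -0.1]])
w 0.09932703472895288
housing corners [[0.61598596 0.05924574 0.04      ]
 [0.5171392  0.0670831  0.04      ]] 0.09915697657026093
expected [0.6160921  0.05929718] [0.51640725 0.06723009]
top (array([ 0.5598, -0.0136]), np.float64(-3.28), [[-2.0, 0.1], [5.4, -0.6], [-1.3, 1.1], [-2.0, -0.6]])
```

```bash
python3 -c "
from h import *
go(.5691,-.0118,.0705,85.45)"
```

```text
shift mm [ 1.5 -1.6 79.1] rot [ 0.      0.0002 -0.0013]
```

drive_tool:
  moves:
    - {"x": 1.5,"y": -1.6,"z": 5,"rx": 0,"ry": 0,"rz": -0.001,"fingers": 1}
    - {"x": 1.5,"y": -1.6,"z": 15,"rx": 0,"ry": 0,"rz": -0.001,"fingers": 1}
    - {"x": 1.5,"y": -1.6,"z": 27,"rx": 0,"ry": 0,"rz": -0.001,"fingers": 1}
    - {"x": 1.5,"y": -1.6,"z": 39,"rx": 0,"ry": 0,"rz": -0.001,"fingers": 1}
    - {"x": 1.5,"y": -1.6,"z": 50,"rx": 0,"ry": 0,"rz": -0.001,"fingers": 1}
    - {"x": 1.5,"y": -1.6,"z": 60,"rx": 0,"ry": 0,"rz": -0.001,"fingers": 1}
    - {"x": 1.5,"y": -1.6,"z": 68,"rx": 0,"ry": 0,"rz": -0.001,"fingers": 1}
    - {"x": 1.5,"y": -1.6,"z": 74,"rx": 0,"ry": 0,"rz": -0.001,"fingers": 1}
    - {"x": 1.5,"y": -1.6,"z": 77,"rx": 0,"ry": 0,"rz": -0.001,"fingers": 1}
    - {"x": 1.5,"y": -1.6,"z": 78,"rx": 0,"ry": 0,"rz": -0.001,"fingers": 1}
    - {"x": 1.5,"y": -1.6,"z": 78,"rx": 0,"ry": 0,"rz": -0.001,"fingers": 1}
    - {"x": 1.5,"y": -1.6,"z": 78,"rx": 0,"ry": 0,"rz": -0.001,"fingers": 1}
    - {"x": 1.5,"y": -1.6,"z": 78,"rx": 0,"ry": 0,"rz": -0.001,"fingers": 1}
    - {"x": 1.5,"y": -1.6,"z": 78,"rx": 0,"ry": 0,"rz": -0.001,"fingers": 1}

```text
time_s: 20.75
tool_pos: [0.5692, -0.0113, 0.0717]
tool_rot: [180.0, 0.0, 85.5]
force: [-0.1, -0.3, -1.5]
grip_width: 0.0236
grasp_force: 40.0
```

```bash
python3 - <<'E'
from h import *
from cell import vision,sensors
o=sensors.get_obs();print(o['tool_pos'],o['tool_rot'])
w=vision.read_camera("wrist"); np.savez("w7.npz",**w)
cv2.imwrite("pics/w7.png",cv2.resize(w["image"][80:280,120:360,::-1],(720,600),interpolation=cv2.INTER_CUBIC))
E
```

```text
[ 0.56915426 -0.01134618  0.07173955] [1.79988995e+02 8.89828146e-03 8.54708979e+01]
```

View pics/w7.png

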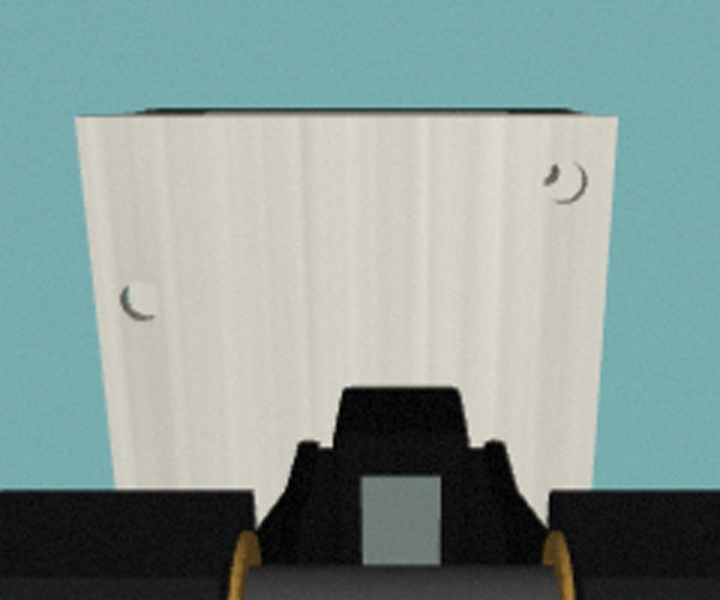

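The cover corners are at (77,117) and (617,117), and its holes at (565,182.5) and (140,301.5). A threaded-hole edge shows through at (551,174).

```bash
python3 - <<'E'
from h import *
c=dict(np.load("w7.npz"))
P=ray(c,tile([(617,117),(77,117),(565,182.5),(140,301.5)],120,80,3),.061)
q=fit(P,np.array([[50,75],[-50,75],[41,63],[-41,40]])/1e3); print("cover",q)
for yaw,p in ((-4.55,[.5603,-.0115]),):
    a=np.radians(yaw);R=np.array([[np.cos(a),-np.sin(a)],[np.sin(a),np.cos(a)]])
    for h in (H[0],H[2]):
        X=np.r_[np.array(p)+R@h,.04]; v=c["R"]@X+c["t"]; u=np.array([v[0]/v[2]*c["fx"]+c["cx"],v[1]/v[2]*c["fy"]+c["cy"]])
        print("pred thread in crop",((u-[120,80]+.5)*3-.5).round(1),"r px",3*c["fx"]*.0025/v[2])
E
```

```text
cover (array([ 0.5601, -0.011 ]), np.float64(-4.58), [[0.2, -0.0], [-0.4, 0.1], [0.1, -0.1], [0.1, 0.0]])
pred thread in crop [547.9 173.6] r px 11.8082933671729
pred thread in crop [169.1 280. ] r px 11.394483862656223
```

The cover and housing poses agree to within 0.6 mm, the gap is about 17 mm, and the arm is still. I'm handing in the job.

```bash
python3 -c "
from cell import workorder,sensors
o=sensors.get_obs();print(o['grasp_force'],abs(o['joint_velocities']).max())
print(workorder.sign_off())"
```

```text
39.998723454773426 0.13085232061013818
the job is handed in; nothing more can be done
None
```

The pry tool is fully home in the grey block and released, and the job was handed in with the cover held still about 17 mm above the housing, its holes within about 1 mm of the threaded holes by my camera measurement; the sign-off returned no verdict.

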